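# Load the wire spool onto the stand and pin it

### The job

Load the big wire spool into the wire stand: slide it up off its storage post and set it flat inside the round rim on the stand's base. Then take the axle pin out of its block and push it down through the spool and the hole in the base until its knob sits on the spool. Leave the small spool and the other things on the bench where they are.

Things in the scene. Friction and masses are not known exactly. Their poses are not given: they have to be found in the camera images.
- spool: The big, full spool: a disc-ended reel 56 mm in diameter and 40 mm tall with two plywood flanges (5 mm thick) and copper wire wound almost level with them (so it can be gripped as a plain 56 mm cylinder), axis upright; through bore 17 mm in diameter. Origin at the centre of its underside, z along its axis. At the start it stands on one of the two storage posts. 0.18 to 0.35 kg.
- small_spool: The small spool (a bystander), same make, 40 mm in diameter and 28 mm tall, on the other storage post. Origin at the centre of its underside.
- post_a: Storage post under the big spool, fixed: dark wooden disc 80 mm in diameter and 10 mm high with an upright steel post 11 mm in diameter whose round top is 64.5 mm above the bench. Origin on the bench under the post.
- post_b: The same kind of storage post, fixed, under the small spool. Origin on the bench under the post.
- wire_stand: The wire stand, fixed: dark wooden base 190 x 100 x 20 mm with a vertical through hole of 12 mm diameter at its centre, and round the hole on top a steel locating rim, 60 mm inner and 70 mm outer diameter, 4 mm high. A wire guide eye 46 mm above the bench stands at its local x = -82 mm. Origin on the bench under the hole; x along its length.
- stand_hole (a point): Mouth of the stand's hole: on the hole's axis at the top face of the base, 20 mm above the bench, inside the locating rim. The spool's underside rests at this height.
- pin_block: Dark wooden block 60 x 60 x 40 mm, fixed, with an 11.5 mm vertical through hole in which the axle pin stands loosely at the start. Origin on the bench under the hole.
- axle_pin: The axle pin: steel shank 10 mm in diameter and 58 mm long, tapered over its last 4 mm, below a round wooden knob 30 mm high and 22 mm in diameter (26 mm at its lowest 3 mm). Origin at the centre of the shank's lower end, z up along the shank to the knob. At the start it stands in the pin block, tip on the bench, and may lean slightly. Fully home in the stand its tip is 2 mm above the bench. 80 g.
- pin_knob (a point): Point on the pin's axis in the upper half of the knob, 80 mm above the pin's tip and 8 mm below the knob's top: pinch it about here, so that the fingertips stay above the spool.
- stamp: Bystander: white plaster stamp, 31 mm wide, 53 mm tall, standing on the bench. Origin at its underside.
- plug: Bystander: turned walnut cone plug, 23 mm wide and 28 mm tall, standing on the bench. Origin at its underside.
- tag: Bystander: clay tag, 40 x 62 x 5 mm, flat on the bench. Origin at its underside.

How it is judged:
On the way, in this order (a step that is already met when the one before it is completed fails the run):
1. the big spool has been lifted clear above its storage post (z of spool in the frame of post_a above 0.065 m), for 0.1 s.
2. the big spool lies flat inside the stand's rim, let go, with the axle pin not yet in it (horizontal distance between spool and stand_hole below 0.0045 m and z of spool in the frame of stand_hole below 0.002 m and angle between spool's own z axis and vertical below 0.05 rad and contact force between the fingers and spool below 0.1 N and horizontal distance between axle_pin and stand_hole above 0.05 m), for 0.2 s.
At the end, for the whole second after the job is handed in: Big spool flat inside the rim: axis within 4.5 mm of the hole's, underside within 2 mm of the base top, tilt under 0.05 rad. Pin through both: tip within 3 mm of the hole axis and over 15.5 mm below the base top (knob on the spool within 2.5 mm), tilt under 0.08 rad. Both at rest (horizontal distance between spool and stand_hole below 0.0045 m and z of spool in the frame of stand_hole below 0.002 m and angle between spool's own z axis and vertical below 0.05 rad and horizontal distance between axle_pin and stand_hole below 0.003 m and z of axle_pin in the frame of stand_hole below -0.0155 m and angle between axle_pin's own z axis and vertical below 0.08 rad and linear speed of each of spool, axle_pin below 0.02 m/s); the robot touches nothing.
It fails at once if the small spool is moved by more than 15 mm (distance of small_spool from where it was at the start of the episode above 0.015 m).
It fails at once if the stamp, the wooden plug or the tag is moved by more than 20 mm (distance of any of stamp, plug, tag from where it was at the start of the episode above 0.02 m).
It also fails if it takes over 69 s, if anything falls off the work surface, if the arm or the gripper's body presses on something with over 40 N, if the wrist force passes 120 N, or if a joint passes its speed limit or range.

### The arm

A 6-joint arm with a two-finger parallel gripper is mounted at the origin on a cart in front of the work surface, level with it; the furniture and walls round the work are solid. World frame = base frame: x ahead of the robot, y to its left, z up, the work surface at z = 0. Lengths are in m, angles in rad, forces in N, time in s.
With the tool pointing down it reaches from about 0.325 to 0.9 m from the base axis. Payload 6.1 kg.
Tool frame: the origin (TCP) lies where the fingers leave the gripper's body, on its centre line; the fingertips stand 70 mm ahead of it and the grasp point (between the pads) lies 51 mm ahead of it; z points along the fingers, y is the line along which they close (so a half turn about z gives the same grasp; the last joint's range is limited). The gripper opens to 87 mm and grips with 3 to 60 N. Pads are 19 mm wide; open, the fingers measure 117 mm over their backs; the gripper's body (75 mm by 190 mm) begins 51 mm behind the grasp point.
Start: joints at [-1.414, 0.22, 1.526, -0, 1.395, -0.126], TCP at [0.174, -0.6, 0.292] pointing down, gripper open.
Joint ranges: [-2.98, 2.98], [-0.91, 2.08], [0.09, 2.57], [-1.24, 4.39], [0.2, 2.65], [-2.68, 2.68]. Speed limits (rad/s): [2.57, 2.57, 3.01, 3.14, 3.14, 3.14].

### API

Orientations are given as a unit quaternion [w, x, y, z].
In Python, from plant import r gives the robot as it stands.
- The arm moves only by the shell command python3 -m handwheel 'ROWS' [FORCE]. ROWS is JSON, one flat list of numbers, 5 for each row, row after row: the opening, from 0 (shut) to 1 (fully open), then the shift along the tool's x, y, z in cm, then the turn about the tool's z in degrees. A call has 1 to 5 rows; each row shifts and turns the commanded pose from where the row before left it, along the tool's axes as they then stand; what a row does not reach is not made up. A row lasts 1/12 s, in which the tool goes at most 41.7 mm and 7.16 degrees, less where a joint would pass 70% of its speed; a pose out of reach is approached as far as the arm can. A call is refused whole if a number of a shift passes 4.17 or a number of a turn 7.16, either way. A call with a gripper value outside its range is refused whole. The fingers move at their own pace and stop on an object; FORCE is the grip in N (left out, the last holds). Time passes only in rows, so rows that do not move let the fingers close. It gives the time, the measured TCP pose, the force, the opening and the grip force at its end, in the units of the state.
- r.observe(): the state, without advancing time (a new reading comes with each control period).
- r.get_image(name): name is "scene" or "side" or "wrist"; returns a dict with "color" (400x640x3 uint8, red, green, blue), "vertical_fov" (degrees; the focal length in pixels is half the picture's height over the tangent of half this angle, whatever the lens; pixels are square), "cx", "cy" (the principal point, pixels), "R" (3x3) and "t" (3): a world point X has camera coordinates R X + t; the wrist camera has in their place "T_tool_cam" (4x4, takes a point from camera to tool coordinates, whose origin is the TCP and whose axes are the flange's). Camera axes: x right, y down, z forward; pixel columns grow to the right and rows downward; lengths in m; the calibration is good to about 2 mm. A picture is of the moment at which its call begins: read the wrist's pose just before it. There is no depth.
- r.hand_in(): hands the job in; it is judged then, once.
The state is a dict: "time": time; "qpos": joint angles; "dq": joint speeds; "effort": joint torques, N m; "eef_pos": TCP position; "tcp_rot": TCP orientation; "wrist_force": force on the tool from outside, world axes, zero at the start; "wrist_torque": the same for the moment, N m; "gripper_width": finger opening in m; "finger_force": force on a finger pad.
Only numpy, scipy, OpenCV 4.12 (cv2) and the standard library are available. Lean on these libraries where they do the work, as an engineer would, in place of code of your own. Each camera call takes 0.05 s, during which the arm holds its last target. There are 200 camera calls.

## Working session

There is one attempt and no reset: what is moved stays moved. The work goes in short steps, Python scripts to look and compute and a shell command to move; the robot and the scene stay as the last step left them, time stands still between calls to the robot, and variables do not carry over. Pictures are saved under pics/ and viewed, at most 10 in all, crops included, and the job is handed in when it is done.

```bash
mkdir -p pics; ls; python3 - <<'E'
from plant import r
import cv2
s=r.observe();print({k:(v if not hasattr(v,'round') else v) for k,v in s.items()})
for n in("scene","side"):
    d=r.get_image(n);cv2.imwrite(f"pics/{n}0.png",d["color"][:,:,::-1]);print(n,{k:d[k] for k in d if k!="color"})
d=r.get_image("wrist");print({k:d[k] for k in d if k!="color"})
E
```

```text
pics
{'time': 0.0, 'qpos': array([-1.41409369e+00,  2.21218722e-01,  1.52762178e+00,  1.89489905e-05,
        1.39467155e+00, -1.26088333e-01]), 'dq': array([ 3.28903034e-04, -7.02607933e-04,  1.09037226e-05,  9.17165162e-04,
       -5.53638395e-04,  8.84201892e-04]), 'effort': array([ 6.97632131e-04, -4.94612789e+01, -3.87376893e+01,  6.98712235e-02,
        5.66862943e-02, -1.26080004e-04]), 'eef_pos': array([ 0.17433032, -0.59969202,  0.29113605]), 'tcp_rot': array([-9.59727913e-04,  9.90020081e-01,  1.40923094e-01, -5.36442947e-06]), 'wrist_force': array([0.63594793, 0.17613463, 0.37082975]), 'wrist_torque': array([-0.01767198,  0.03916494,  0.01906722]), 'finger_force': 0.0, 'gripper_width': 0.08701244566242476}
scene {'vertical_fov': 45.06427243805831, 'cx': 321.48167025083563, 'cy': 200.87759497871716, 'R': array([[-0.91730819, -0.39781588, -0.01697656],
       [-0.23255085,  0.56986369, -0.78814686],
       [ 0.32321167, -0.71902566, -0.61525305]]), 't': array([0.47218388, 0.15492934, 0.97494434])}
side {'vertical_fov': 46.552625286571974, 'cx': 317.18826767156906, 'cy': 202.54299755990115, 'R': array([[-0.87085956, -0.49131052, -0.01475142],
       [-0.1819284 ,  0.35006174, -0.91889   ],
       [ 0.45662423, -0.79754044, -0.39423795]]), 't': array([0.45431663, 0.15335328, 0.82287121])}
{'vertical_fov': 66.47764514055123, 'cx': 320.8151320671014, 'cy': 205.5020158049011, 'T_tool_cam': array([[-9.80588002e-04, -9.53312724e-01, -3.01983261e-01,
         8.22639266e-02],
       [ 9.99998834e-01, -5.81242430e-04, -1.41226720e-03,
         4.17329445e-04],
       [ 1.17080681e-03, -3.01984293e-01,  9.53312182e-01,
        -9.25103683e-02],
       [ 0.00000000e+00,  0.00000000e+00,  0.00000000e+00,
         1.00000000e+00]])}
```

View pics/scene0.png

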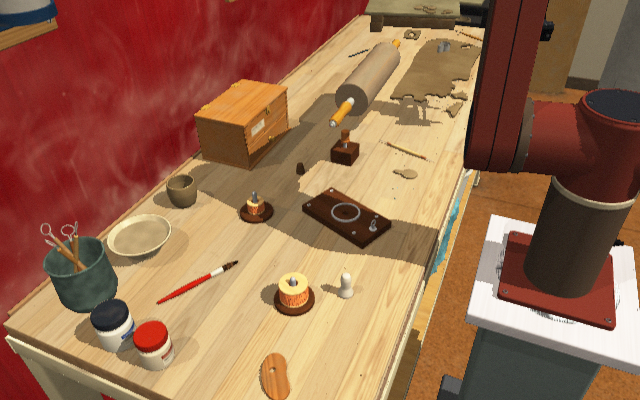

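View pics/side0.png

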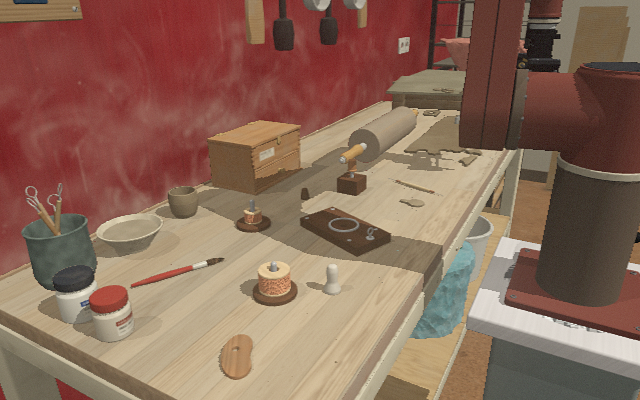

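The scene view shows the big spool at (293,290), stamp (346,285), stand rim (345,212), pin block with pin (345,150), small spool (254,207), plug (300,168) and tag (404,174). In the side view the spool is at (274,280), the rim at (344,226) and the pin at (352,175).

```bash
cat > h.py <<'E'
from plant import r
import numpy as np, cv2
from scipy.spatial.transform import Rotation as Ro
def tool():
    s=r.observe();w,x,y,z=s["tcp_rot"];T=np.eye(4);T[:3,:3]=Ro.from_quat([x,y,z,w]).as_matrix();T[:3,3]=s["eef_pos"];return T
def snap(n,f=None):
    T=tool();d=r.get_image(n);h=d["color"].shape[0]
    d["f"]=h/2/np.tan(np.radians(d["vertical_fov"]/2))
    if n=="wrist": W=T@d["T_tool_cam"];d["Rw"],d["o"]=W[:3,:3],W[:3,3]
    else: d["Rw"]=d["R"].T;d["o"]=-d["R"].T@d["t"]
    if f: cv2.imwrite(f,d["color"][:,:,::-1])
    return d
def cast(d,px,z):
    px=np.atleast_2d(np.array(px,float))
    v=np.c_[(px[:,0]-d["cx"])/d["f"],(px[:,1]-d["cy"])/d["f"],np.ones(len(px))]@d["Rw"].T
    return d["o"]+v*((z-d["o"][2])/v[:,2])[:,None]
def proj(d,X):
    c=(np.atleast_2d(X)-d["o"])@d["Rw"];return c[:,:2]/c[:,2:]*d["f"]+[d["cx"],d["cy"]]
def todo(x,y,z,yaw_deg=None):
    "shift in cm along tool axes to bring TCP there"
    T=tool();print("shift cm",(T[:3,:3].T@(np.array([x,y,z])-T[:3,3])*100).round(2),"tool x yaw",np.degrees(np.arctan2(T[1,0],T[0,0])).round(2),"t",r.observe()["time"])
E
python3 - <<'E'
from h import *
for n,P in(("scene",dict(spool=(293,281,.055),rim=(345,212,.024),knob=(346,133,.085),block=(345,146,.04),small=(254,202,.038),stamp=(346,296,.0),plug=(300,174,0),tag=(404,174,0))),("side",dict(spool=(274,268,.055),rim=(344,226,.024),block=(352,180,.04),small=(253,213,.038),stamp=(332,292,0),knob=(352,153,.09)))):
    d=snap(n)
    for k,(u,v,z) in P.items(): print(n,k,cast(d,(u,v),z).round(3))
todo(.3,-.6,.3)
E
```

```text
scene spool [[0.461 0.256 0.055]]
scene rim [[ 0.458 -0.007  0.024]]
scene knob [[ 0.549 -0.246  0.085]]
scene block [[ 0.554 -0.252  0.04 ]]
scene small [[0.662 0.055 0.038]]
scene stamp [[0.372 0.208 0.   ]]
scene plug [[ 0.636 -0.137  0.   ]]
scene tag [[ 0.382 -0.24   0.   ]]
side spool [[0.457 0.265 0.055]]
side rim [[0.451 0.006 0.024]]
side block [[ 0.541 -0.223  0.04 ]]
side small [[0.65  0.067 0.038]]
side stamp [[0.373 0.21  0.   ]]
side knob [[ 0.575 -0.294  0.09 ]]
shift cm [12.06  3.51 -0.83] tool x yaw 16.2 t 0.25
```

```bash
A='[1,3.03,-2.09,0,0, 1,3.03,-2.09,0,0, 1,3.03,-2.09,0,0, 1,3.03,-2.09,0,0, 1,3.03,-2.09,0,0]'
python3 -m handwheel '[1,3,-2.1,0,0, 1,3,-2.1,0,0, 1,3,-2.1,0,0, 1,3,-2.1,0,0, 1,3,-2.1,0,0]'
python3 -m handwheel '[1,3,-2.1,0,0, 1,3,-2.1,0,0, 1,3,-2.1,0,0, 1,3,-2.1,0,0, 1,3,-2.1,0,0]'
python3 -m handwheel '[1,3,-2.1,0,0, 1,3,-2.1,0,0, 1,3,-2.1,0,0, 1,3,-2.1,0,0, 1,0,0,0,0]'
python3 - <<'E'
from h import *
d=snap("wrist","pics/w1.png");todo(.45,0,.29);print(tool()[:3,3])
E
```

```text
time: 0.67
eef_pos: [0.2898, -0.456, 0.2921]
tcp_rot: [-0.0, 0.99, 0.141, 0.0]
wrist_force: [1.5, 0.4, -0.7]
gripper_width: 0.087
finger_force: 0.0
time: 1.08
eef_pos: [0.4047, -0.3132, 0.2924]
tcp_rot: [0.0, 0.99, 0.141, 0.0]
wrist_force: [0.7, -1.4, -0.5]
gripper_width: 0.0873
finger_force: 0.0
time: 1.5
eef_pos: [0.4985, -0.1958, 0.2923]
tcp_rot: [-0.001, 0.99, 0.143, 0.001]
wrist_force: [-0.4, 0.1, 0.1]
gripper_width: 0.0868
finger_force: 0.0
shift cm [  1.1  -20.32   0.23] tool x yaw 16.49 t 1.55
[ 0.49711837 -0.19792849  0.29214914]
```

View pics/w1.png

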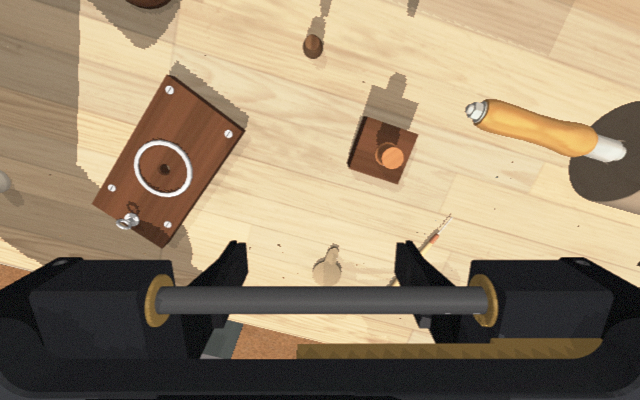

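The wrist view shows the rim centred near (163,168) on the stand, with the guide eye at (128,220). The knob top is at (391,158) on the block, the tag is near (328,267), the plug at (313,46), and a rolling pin handle starts at (470,110).

```bash
cat >> h.py <<'E'
def circ(P):
    "least squares circle, robust"
    from scipy.optimize import least_squares
    P=P[:,:2];c=P.mean(0)
    s=least_squares(lambda q:np.hypot(*(P-q[:2]).T)-q[2],[*c,.03],loss="soft_l1",f_scale=.001);return s.x.round(4)
def blob(m,u,v,r):
    "pixels of the mask component nearest (u,v) within r"
    w=np.zeros_like(m,np.uint8);cv2.circle(w,(int(u),int(v)),int(r),1,-1);m=(m&(w>0)).astype(np.uint8)
    n,l,st,c=cv2.connectedComponentsWithStats(m)
    k=1+np.argmax(st[1:,4]);return (l==k).astype(np.uint8)
def outer(d,b,z):
    c=max(cv2.findContours(b,cv2.RETR_EXTERNAL,cv2.CHAIN_APPROX_NONE)[0],key=len)[:,0]
    return cast(d,c,z)
def rim(d,u,v,r=45):
    a=d["color"].astype(int);m=(a.min(2)>130)&(np.ptp(a,axis=2)<40)
    b=blob(m,u,v,r);return circ(outer(d,b,.024)),b
E
python3 - <<'E'
from h import *
d=snap("wrist");a=d["color"].astype(int)
q,b=rim(d,163,168);print("rim",q,b.sum())
print("hole",cast(d,(164,169),.02))
print("stand corners",cast(d,[(170,76),(244,130),(163,248),(93,203)],.02).round(3).tolist())
print("block",cast(d,[(365,117),(418,132),(400,184),(348,165)],.04).round(3).tolist())
hsv=cv2.cvtColor(d["color"],cv2.COLOR_RGB2HSV);print(hsv[158,391],hsv[168,381])
m=(hsv[...,2]>150)&(hsv[...,1]>120)
b=blob(m,391,158,18);print("knob",b.sum(),circ(outer(d,b,.088)))
print("screws dx")
E
```

```text
rim [ 0.4584 -0.0098  0.0338] 754
hole [[ 0.4559163  -0.01220447  0.02      ]]
stand corners [[0.562, -0.005, 0.02], [0.528, -0.095, 0.02], [0.35, -0.025, 0.02], [0.388, 0.067, 0.02]]
block [[0.582, -0.223, 0.04], [0.583, -0.284, 0.04], [0.522, -0.286, 0.04], [0.526, -0.221, 0.04]]
[ 13 144 233] [ 12 152 109]
knob 438 [ 0.5536 -0.2506  0.0112]
screws dx
```

```bash
python3 -m handwheel '[1,0.5,-3.7,0.4,0, 1,0.5,-3.7,0.4,0, 1,0.5,-3.7,0.4,0, 1,0.5,-3.7,0.4,0, 1,0.5,-3.7,0.4,0]' >/dev/null
python3 -m handwheel '[1,0.5,-3.7,0.4,0, 1,0.5,-3.7,0.4,0, 1,0.5,-3.7,0.4,0, 1,0.5,-3.7,0.4,0, 1,0.5,-3.7,0.4,0]' >/dev/null
python3 -m handwheel '[1,0.5,-3.7,0.4,0, 1,0.5,-3.7,0.4,0, 1,0,0,0,0, 1,0,0,0,0]'
python3 - <<'E'
from h import *
d=snap("wrist","pics/w2.png");print(proj(d,[.459,.26,.05]));todo(.459,.26,.2)
E
```

```text
time: 2.77
eef_pos: [0.429, 0.2428, 0.2438]
tcp_rot: [0.0, 0.99, 0.142, -0.0]
wrist_force: [-0.1, 0.0, 0.2]
gripper_width: 0.0869
finger_force: 0.0
[[312.09498613 162.77629717]]
shift cm [ 3.35 -0.92  4.4 ] tool x yaw 16.24 t 2.8167
```

View pics/w2.png

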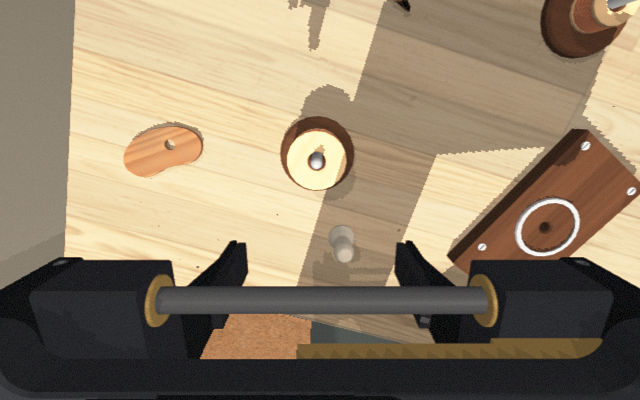

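The wrist view shows the spool flange centred near (317,159) with its post, the stamp at (342,243), an oval wooden piece at (163,150) and the rim at (547,227).

```bash
python3 - <<'E'
from h import *
d=snap("wrist");hsv=cv2.cvtColor(d["color"],cv2.COLOR_RGB2HSV)
b=blob((hsv[...,2]>150),317,159,37)
P=outer(d,b,.05);q=circ(P);print("flange",q,np.abs(np.hypot(*(P[:,:2]-q[:2]).T)-q[2]).mean(),b.sum())
print("rim",rim(d,547,227)[0]);print("post",cast(d,(317,159),.0645))
todo(q[0],q[1],.11)
E
```

```text
flange [0.46   0.2577 0.0296] 0.0015070206182794766 2996
rim [ 0.4578 -0.0077  0.0339]
post [[0.46645453 0.25590763 0.0645    ]]
shift cm [ 3.37 -0.75 13.42] tool x yaw 16.15 t 2.8667
```

```bash
python3 -m handwheel '[1,1.7,-0.4,2.5,0, 1,1.7,-0.4,2.5,0, 1,0,0,2.4,0, 1,0,0,0,0, 1,0,0,0,0]'
python3 - <<'E'
from h import *
d=snap("wrist","pics/w3.png");hsv=cv2.cvtColor(d["color"],cv2.COLOR_RGB2HSV)
u,v=proj(d,[.46,.2577,.05])[0];print(u,v)
b=blob((hsv[...,2]>150),u,v,46)
P=outer(d,b,.05);q=circ(P);print("flange",q,np.abs(np.hypot(*(P[:,:2]-q[:2]).T)-q[2]).mean(),b.sum())
todo(q[0],q[1],.091)
E
```

```text
time: 3.28
eef_pos: [0.4593, 0.2575, 0.1691]
tcp_rot: [0.001, 0.99, 0.14, -0.002]
wrist_force: [0.6, 0.2, -0.4]
gripper_width: 0.0866
finger_force: 0.0
320.6433562678729 223.5914381966681
flange [0.4587 0.2591 0.0324] 0.0027051873331317465 5419
shift cm [-0.11 -0.13  7.97] tool x yaw 16.08 t 3.3333
```

View pics/w3.png

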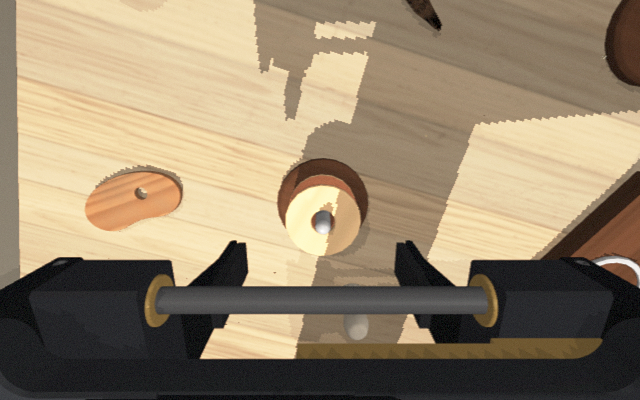

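The flange is an ellipse from (285,175) to (362,256), so its centre is about (323.5,215.5). My mask had run into the bench, so I'll cast this centre instead.

```bash
python3 - <<'E'
from h import *
d=snap("wrist");q=cast(d,(323.5,215.5),.05)[0];print(q,cast(d,(285,215),.05),cast(d,(362,215),.05),cast(d,(323,175),.05),cast(d,(323,256),.05))
todo(q[0],q[1],.091)
E
```

```text
[0.46737715 0.25807962 0.05      ] [[0.4598773  0.28558147 0.05      ]] [[0.47562883 0.23080307 0.05      ]] [[0.49657472 0.26691934 0.05      ]] [[0.4353686  0.24919704 0.05      ]]
shift cm [0.6  0.25 8.08] tool x yaw 16.1 t 3.3833
```

```bash
python3 -m handwheel '[1,0.5,0.2,2,0, 1,0,0,2,0, 1,0,0,2,0, 1,0,0,1.8,0, 1,0,0,0,0]'
python3 -m handwheel '[0.5,0,0,0,0, 0.5,0,0,0,0, 0.5,0,0,0,0, 0.5,0,0,0,0, 0.5,0,0,0,0]' 25
```

```text
time: 3.8
eef_pos: [0.464, 0.2581, 0.0908]
tcp_rot: [0.0, 0.99, 0.141, -0.002]
wrist_force: [-1.0, -0.1, 0.1]
gripper_width: 0.0871
finger_force: 0.0
time: 4.22
eef_pos: [0.4659, 0.2594, 0.0935]
tcp_rot: [-0.0, 0.99, 0.141, 0.001]
wrist_force: [0.8, -0.2, 0.7]
gripper_width: 0.0616
finger_force: 0.0
```

```bash
python3 -m handwheel '[0.4,0,0,0,0, 0.4,0,0,0,0, 0.4,0,0,0,0, 0.4,0,0,0,0, 0.4,0,0,0,0]' 25
python3 -m handwheel '[0.4,0,0,-2,0, 0.4,0,0,-2,0, 0.4,0,0,-2,0, 0.4,0,0,-2,0, 0.4,0,0,-2,0]'
python3 -m handwheel '[0.4,0,0,-2,0, 0.4,0,0,0,0, 0.4,0,0,0,0]'
python3 - <<'E'
from h import *
d=snap("wrist","pics/w4.png");T=tool();print(T[:3,3])
g=T@[0,0,.051+.010,1];print(proj(d,g[:3]))
E
```

```text
time: 4.63
eef_pos: [0.4657, 0.2592, 0.0931]
tcp_rot: [-0.0, 0.99, 0.141, 0.001]
wrist_force: [-0.8, -0.8, 6.4]
gripper_width: 0.055
finger_force: 24.8
time: 5.05
eef_pos: [0.4645, 0.259, 0.1924]
tcp_rot: [0.0, 0.99, 0.141, -0.001]
wrist_force: [1.0, -0.8, -2.1]
gripper_width: 0.0552
finger_force: 24.8
time: 5.3
eef_pos: [0.4656, 0.2593, 0.2126]
tcp_rot: [-0.0, 0.99, 0.141, 0.001]
wrist_force: [-0.0, 0.5, -2.8]
gripper_width: 0.0548
finger_force: 24.8
[0.46471854 0.25896522 0.21121409]
[[320.76404406 263.18582665]]
```

View pics/w4.png

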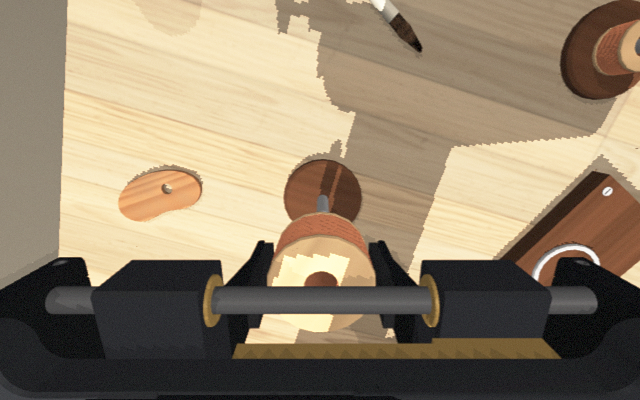

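The spool is held and clear of its post. Its top flange spans about (268..377) with the upper edge at row 237, and the bore is near (322,280). I'll enlarge this area for the in-hand offset.

```bash
python3 - <<'E'
import cv2
a=cv2.imread("pics/w4.png")[200:335,240:410];cv2.imwrite("pics/w4c.png",cv2.resize(a,None,fx=4,fy=4,interpolation=cv2.INTER_CUBIC))
E
```

```text
(no output)
```

View pics/w4c.png

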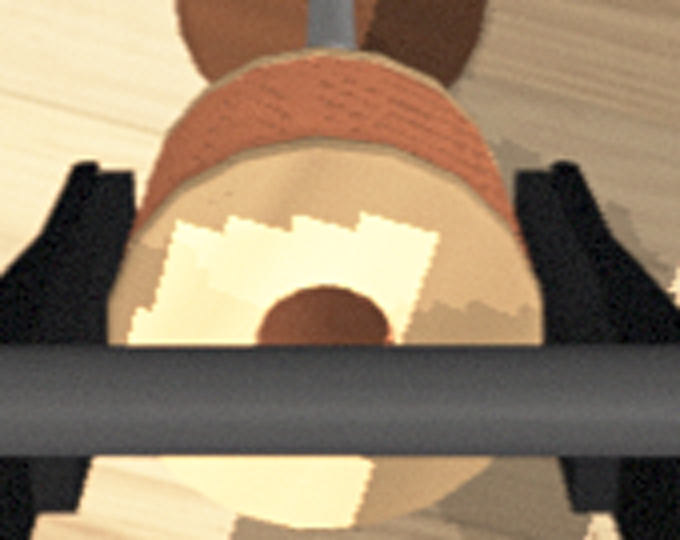

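The enlarged flange face has its top edge at (325,146), bottom at (320,527), sides at x=108 and 543, and the bore's upper edge at (324,286).

```bash
python3 - <<'E'
from h import *
d=snap("wrist");T=tool()
c=np.array([(325,146),(320,527),(108,310),(543,310),(190,190),(470,190),(250,515),(440,500),(240,158)])/4+[240,200]
for tz in(.041,.0432,.045):
    z=T[2,3]-tz
    f=lambda p:((cast(d,p,z)-T[:3,3])@T[:3,:3])[:,:2]
    q=circ(f(c));print(tz,"spool in tool xy r",q,np.hypot(*(f(c)-q[:2]).T).round(4))
    print(" bore top",f(np.array([[324,286]])/4+[240,200])-[[.0085,0]],"sides",f(np.array([(258,335),(390,335)])/4+[240,200]).mean(0))
q,b=rim(d,565,270,50);print("rim",q,b.sum())
E
```

```text
0.041 spool in tool xy r [-0.0026  0.0005  0.0276] [0.0274 0.0275 0.0277 0.0275 0.0272 0.0277 0.0275 0.0276 0.0278]
 bore top [[-0.00250084  0.00023165]] sides [-0.00093689  0.00022548]
0.0432 spool in tool xy r [-0.004   0.0005  0.028 ] [0.0279 0.0279 0.0282 0.028  0.0276 0.0282 0.0279 0.0281 0.0283]
 bore top [[-0.00375649  0.00022902]] sides [-0.0023062   0.00022276]
0.045 spool in tool xy r [-0.0051  0.0005  0.0284] [0.0282 0.0283 0.0285 0.0284 0.028  0.0285 0.0283 0.0285 0.0286]
 bore top [[-0.00478384  0.00022688]] sides [-0.00342654  0.00022053]
rim [ 0.4589 -0.008   0.0317] 481
```

```bash
python3 -m handwheel '[0.4,-1.9,2.84,0,0, 0.4,-1.9,2.84,0,0, 0.4,-1.9,2.84,0,0, 0.4,-1.9,2.84,0,0, 0.4,-1.9,2.84,0,0]' >/dev/null
python3 -m handwheel '[0.4,-1.9,2.84,0.5,0, 0.4,-1.9,2.84,0.5,0, 0.4,-1.9,2.84,0.5,0, 0.4,-1.9,2.84,0.5,0, 0.4,0,0,0,0]' >/dev/null
python3 -m handwheel '[0.4,0,0,0,0, 0.4,0,0,0,0]'
python3 - <<'E'
from h import *
d=snap("wrist","pics/w5.png");u,v=proj(d,[.458,-.009,.024])[0];q,b=rim(d,u,v,70);print(u,v,q,b.sum())
P=outer(d,b,.024);print(np.hypot(*(P[:,:2]-q[:2]).T).std())
k=cv2.findContours(b,cv2.RETR_CCOMP,cv2.CHAIN_APPROX_NONE);h=[c[:,0] for c,y in zip(k[0],k[1][0]) if y[3]>=0 and len(c)>60]
for c in h: print("inner",circ(cast(d,c,.024)))
T=tool();print(T[:3,3],(T[:3,:3].T@(np.array([q[0],q[1],.2])-T[:3,3])))
E
```

```text
time: 6.4
eef_pos: [0.3717, -0.0338, 0.1912]
tcp_rot: [-0.001, 0.99, 0.14, -0.001]
wrist_force: [0.7, 0.5, -2.1]
gripper_width: 0.055
finger_force: 24.8
321.1956789459629 98.74090321813212 [ 0.4579 -0.009   0.0335] 1503
0.00029772896354321693
inner [ 0.4582 -0.0094  0.0296]
[ 0.37203993 -0.03335454  0.19148721] [ 0.08923641  0.00058086 -0.00860747]
```

View pics/w5.png

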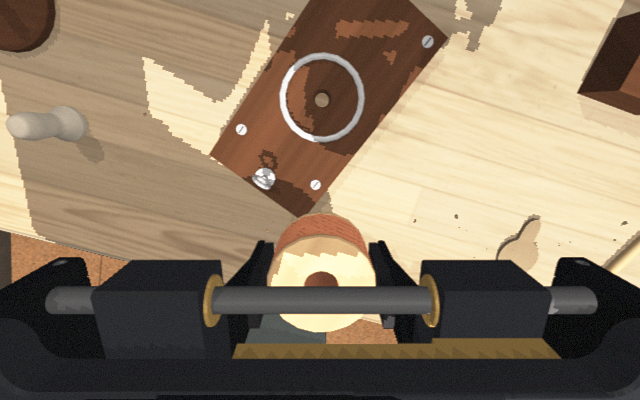

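The rim is clean and full at (321,98) with the hole at (321,99), and the held spool hasn't changed in the hand. The guide eye is at (264,178).

```bash
python3 -m handwheel '[0.4,3.1,0,0,0, 0.4,3.1,0,0,0, 0.4,3.1,0,0,0, 0.4,0,0,2.5,0, 0.4,0,0,2.5,0]' >/dev/null
python3 -m handwheel '[0.4,0,0,2.2,0, 0.4,0,0,0,0, 0.4,0,0,0,0]'
python3 - <<'E'
from h import *
T=tool();print(T[:3,3],T[:3,:3]@[-.0037,.0004,0]+T[:3,3]-[.458,-.0092,0])
d=snap("wrist","pics/w6.png");snap("side","pics/s6.png")
import cv2
a=cv2.imread("pics/w6.png")[170:340,220:430];b=cv2.imread("pics/s6.png")[150:290,250:440]
cv2.imwrite("pics/c6.png",np.vstack([cv2.resize(a,(370,299)),cv2.resize(b,(370,273))]))
E
```

```text
time: 7.12
eef_pos: [0.4605, -0.0065, 0.1189]
tcp_rot: [-0.001, 0.99, 0.142, -0.002]
wrist_force: [0.2, 0.2, -1.6]
gripper_width: 0.0553
finger_force: 24.8
[ 0.46051107 -0.00645542  0.11891981] [-0.00092677  0.00131943  0.11893278]
```

View pics/c6.png

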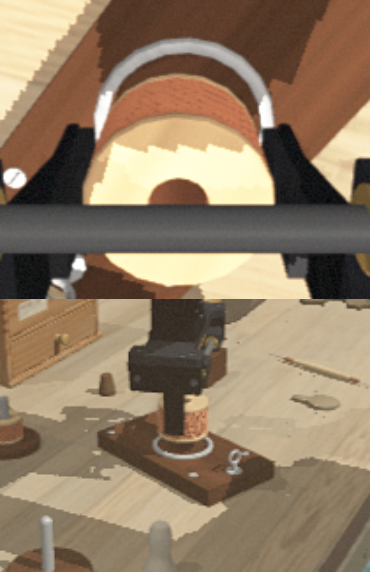

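```bash
python3 -m handwheel '[0.4,0,0.1,0.4,0, 0.4,0,0,0.4,0, 0.4,0,0,0.3,0, 0.4,0,0,0,0]'
python3 -m handwheel '[0.4,0,0,0.2,0, 0.4,0,0,0,0]'
python3 -m handwheel '[0.4,0,0,0.2,0, 0.4,0,0,0,0, 0.4,0,0,0,0]'
python3 -c "
from h import *
T=tool();print(T[:3,3],T[:3,:3]@[-.0037,.0004,0]+T[:3,3]-[.458,-.0092,0])"
```

```text
time: 7.55
eef_pos: [0.4616, -0.0091, 0.109]
tcp_rot: [-0.0, 0.99, 0.141, -0.0]
wrist_force: [0.6, 0.3, -1.2]
gripper_width: 0.0549
finger_force: 24.8
time: 7.72
eef_pos: [0.4618, -0.0091, 0.1071]
tcp_rot: [-0.0, 0.99, 0.141, -0.0]
wrist_force: [-0.4, 0.2, -1.1]
gripper_width: 0.0549
finger_force: 24.8
time: 7.97
eef_pos: [0.4618, -0.009, 0.1052]
tcp_rot: [-0.0, 0.99, 0.141, -0.0]
wrist_force: [-0.7, 1.3, -2.7]
gripper_width: 0.0552
finger_force: 24.8
[ 0.46184609 -0.00898124  0.10517846] [ 0.00040447 -0.00119732  0.10517825]
```

```bash
python3 -m handwheel '[0.4,0,0,0.1,0, 0.4,0,0,0,0]'
python3 -m handwheel '[0.4,0,0,0.1,0, 0.4,0,0,0,0]'
python3 -m handwheel '[0.4,0,0,0.1,0, 0.4,0,0,0,0]'
```

```text
time: 8.13
eef_pos: [0.4618, -0.009, 0.1041]
tcp_rot: [-0.0, 0.99, 0.141, -0.0]
wrist_force: [-0.5, 0.8, -1.4]
gripper_width: 0.0551
finger_force: 24.8
time: 8.3
eef_pos: [0.4618, -0.009, 0.1031]
tcp_rot: [-0.0, 0.99, 0.141, -0.0]
wrist_force: [0.6, 0.1, -1.9]
gripper_width: 0.055
finger_force: 24.8
time: 8.47
eef_pos: [0.462, -0.009, 0.1031]
tcp_rot: [-0.0, 0.99, 0.141, -0.0]
wrist_force: [-3.7, 1.8, 7.5]
gripper_width: 0.0555
finger_force: 24.7
```

Contact came at z=0.103, the height predicted for seated. Now I open the fingers, rise and check.

```bash
python3 -m handwheel '[0.6,0,0,0,0, 1,0,0,0,0, 1,0,0,0,0, 1,0,0,0,0, 1,0,0,0,0]'
python3 -m handwheel '[1,0,0,0,0, 1,0,0,-2,0, 1,0,0,-3,0, 1,0,0,-3,0, 1,-1,0,-3,0]' >/dev/null
python3 -m handwheel '[1,-3,0,-1,0, 1,-3,0,0,0, 1,0,0,0,0, 1,0,0,0,0]'
python3 - <<'E'
from h import *
d=snap("wrist","pics/w7.png");u,v=map(int,proj(d,[.458,-.009,.04])[0]);print(u,v)
cv2.imwrite("pics/c7.png",cv2.resize(d["color"][v-70:v+70,u-90:u+90,::-1],None,fx=4,fy=4,interpolation=cv2.INTER_CUBIC));print(tool()[:3,3])
E
```

```text
time: 8.88
eef_pos: [0.462, -0.0092, 0.1023]
tcp_rot: [0.0, 0.99, 0.141, 0.0]
wrist_force: [-0.2, 0.4, 0.4]
gripper_width: 0.0739
finger_force: 0.0
time: 9.63
eef_pos: [0.394, -0.0289, 0.2225]
tcp_rot: [0.0, 0.99, 0.14, 0.001]
wrist_force: [0.8, -0.1, 0.5]
gripper_width: 0.0871
finger_force: 0.0
319 127
[ 0.39477649 -0.02879161  0.22250459]
```

View pics/c7.png

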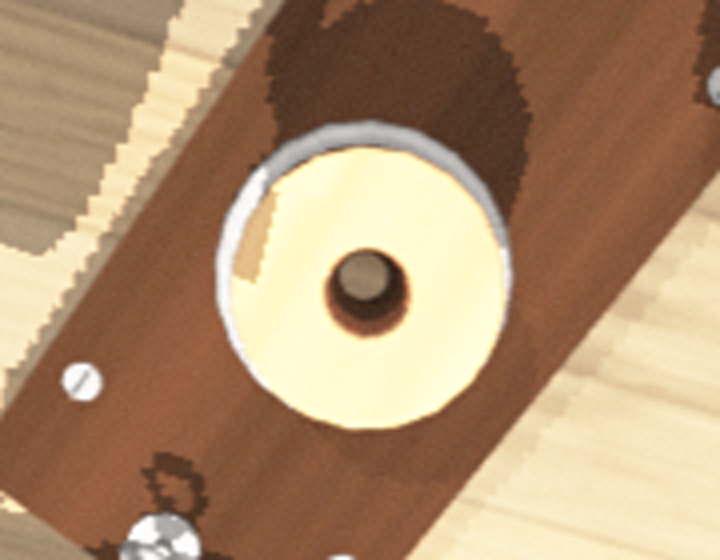

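The spool lies in the rim, its top evenly surrounded. The bore mouth is at crop (367,292), and the stand hole shows through it at crop (364,275).

```bash
python3 - <<'E'
from h import *
d=snap("wrist")
print("bore",cast(d,(320.75,130),.06),"hole",cast(d,(319-90+91,57+275/4),.02))
todo(.5,-.26,.23)
E
```

```text
bore [[ 0.45829407 -0.01057282  0.06      ]] hole [[ 0.45939415 -0.00949771  0.02      ]]
shift cm [ 3.62 25.13 -0.74] tool x yaw 16.18 t 9.7333
```

```bash
python3 -m handwheel '[1,0.2,3.6,0,0, 1,0.2,3.6,0,0, 1,0.2,3.6,0,0, 1,0.2,3.6,0,0, 1,0.2,3.6,0,0]' >/dev/null
python3 -m handwheel '[1,0.2,3.6,0,0, 1,0.2,3.6,0,0, 1,0,0,0,0, 1,0,0,0,0]'
python3 - <<'E'
from h import *
d=snap("wrist","pics/w8.png");hsv=cv2.cvtColor(d["color"],cv2.COLOR_RGB2HSV)
u,v=map(int,proj(d,[.5536,-.2506,.088])[0]);print(u,v)
b=blob((hsv[...,2]>150)&(hsv[...,1]>120),u,v,30);print(circ(outer(d,b,.088)),b.sum(),cv2.boundingRect(b))
cv2.imwrite("pics/c8.png",cv2.resize(d["color"][max(v-70,0):v+70,u-90:u+90,::-1],None,fx=4,fy=4,interpolation=cv2.INTER_CUBIC))
print(max(v-70,0),u-90)
E
```

```text
time: 10.48
eef_pos: [0.4791, -0.2682, 0.2208]
tcp_rot: [-0.001, 0.99, 0.14, -0.001]
wrist_force: [0.0, -0.4, 1.1]
gripper_width: 0.0868
finger_force: 0.0
326 117
[ 0.554  -0.2515  0.0106] 776 (312, 102, 32, 31)
47 236
```

View pics/c8.png

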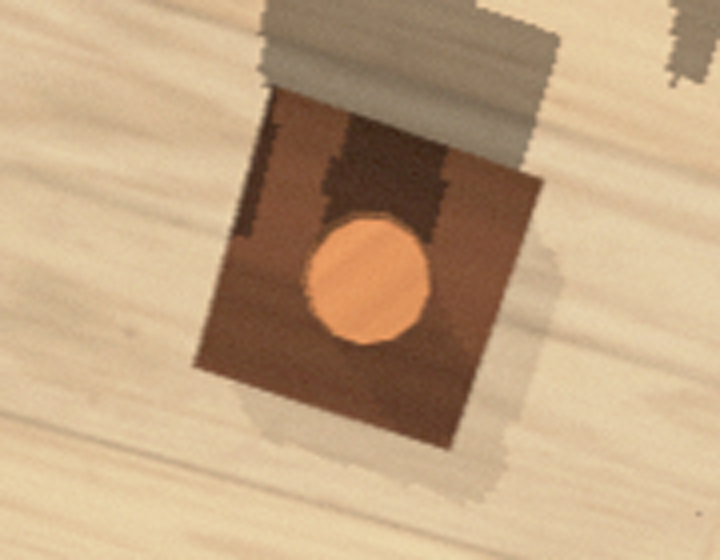

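The knob top is a round disc at crop (367,279), pixel (327.7,116.7), agreeing with the mask fit (0.554, -0.2515). The block corners give a hole centre near crop (365,270).

```bash
python3 -m handwheel '[1,2.6,0.15,0,0, 1,2.6,0.15,0,0, 1,2.5,0.15,0,0, 1,0,0,3,0, 1,0,0,3,0]' >/dev/null
python3 -m handwheel '[1,0,0,2,0, 1,0,0,1,0, 1,0,0,0,0, 1,0,0,0,0]'
python3 - <<'E'
from h import *
todo(.554,-.2515,.131);d=snap("wrist")
print("block hole top",cast(d,(0,0),.04)[0][:0]);hsv=cv2.cvtColor(d["color"],cv2.COLOR_RGB2HSV)
u,v=map(int,proj(d,[.554,-.2515,.088])[0])
b=blob((hsv[...,2]>150)&(hsv[...,1]>120),u,v,60);print(u,v,circ(outer(d,b,.088)),b.sum(),cv2.boundingRect(b))
E
```

```text
time: 11.28
eef_pos: [0.5537, -0.2487, 0.1325]
tcp_rot: [-0.0, 0.99, 0.141, -0.0]
wrist_force: [-0.6, 0.3, 0.2]
gripper_width: 0.0873
finger_force: 0.0
shift cm [-0.05  0.28  0.15] tool x yaw 16.26 t 11.2833
block hole top []
325 279 [ 0.5565 -0.251   0.009 ] 905 (306, 260, 42, 26)
```

Shift y +0.3 and z +0.1, then close gently.

```bash
python3 -m handwheel '[1,0,0.25,0.1,0, 0.5,0,0,0,0, 0.3,0,0,0,0, 0.2,0,0,0,0, 0.1,0,0,0,0]' 20 >/dev/null
python3 -m handwheel '[0.1,0,0,0,0, 0.1,0,0,0,0, 0.1,0,0,0,0, 0.1,0,0,0,0, 0.1,0,0,0,0]' 
python3 -m handwheel '[0.1,0,0,0,0, 0.1,0,0,0,0, 0.1,0,0,0,0, 0.1,0,0,0,0, 0.1,0,0,0,0]' 
```

```text
time: 12.17
eef_pos: [0.5543, -0.2519, 0.1312]
tcp_rot: [-0.0, 0.99, 0.141, -0.0]
wrist_force: [-0.1, -0.4, 0.8]
gripper_width: 0.0352
finger_force: 0.0
time: 12.58
eef_pos: [0.5542, -0.2519, 0.1311]
tcp_rot: [-0.0, 0.99, 0.141, -0.0]
wrist_force: [0.2, 0.2, -0.7]
gripper_width: 0.0216
finger_force: 17.6
```

```bash
python3 -m handwheel '[0.1,0,0,-1,0, 0.1,0,0,-2,0, 0.1,0,0,-2,0, 0.1,0,0,-2,0, 0.1,0,0,-2,0]' >/dev/null
python3 -m handwheel '[0.1,0,0,-1,0, 0.1,0,0,0,0, 0.1,0,0,0,0]'
python3 - <<'E'
from h import *
d=snap("wrist","pics/w9.png");T=tool();print(T[:3,3])
print("expected tip",proj(d,(T@[0,0,.131,1])[:3]),"shank top",proj(d,(T@[0,0,.073,1])[:3]))
a=d["color"][150:340,230:420,::-1]
e=snap("side");u,v=map(int,proj(e,(T@[0,0,.09,1])[:3])[0]);print(u,v)
f=snap("scene");u2,v2=map(int,proj(f,(T@[0,0,.09,1])[:3])[0])
cv2.imwrite("pics/c9.png",np.hstack([cv2.resize(a,(380,380)),cv2.resize(np.vstack([e["color"][v-45:v+45,u-45:u+45,::-1],f["color"][v2-45:v2+45,u2-45:u2+45,::-1]]),(380,570+190))[:560] if 0 else np.vstack([cv2.resize(e["color"][v-45:v+45,u-45:u+45,::-1],(190,190)),cv2.resize(f["color"][v2-45:v2+45,u2-45:u2+45,::-1],(190,190))])]))
E
```

```text
time: 13.25
eef_pos: [0.5545, -0.252, 0.2317]
tcp_rot: [0.0, 0.99, 0.141, 0.0]
wrist_force: [-0.2, 0.4, -0.9]
gripper_width: 0.0214
finger_force: 17.7
[ 0.55392437 -0.25169451  0.23041882]
expected tip [[319.83568536 219.71477948]] shank top [[319.59129578 252.8888236 ]]
352 139
```

View pics/c9.png

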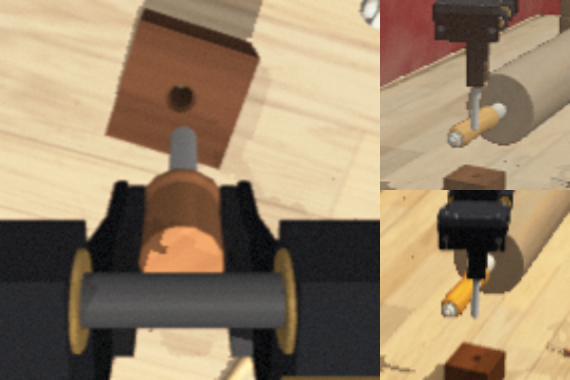

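I have now viewed 12 pictures, which is over the limit of 10. I won't view any more and will go on with numbers only. The last one showed the pin held upright, with its tip at about pixel (321.5,214), close to the expected tool axis.

```bash
python3 - <<'E'
from h import *
d=snap("wrist");T=tool();hsv=cv2.cvtColor(d["color"],cv2.COLOR_RGB2HSV)
m=(hsv[...,1]<70)&(hsv[...,2]>60)
b=blob(m,321,226,22)
for v in range(206,242,3):
    x=np.where(b[v])[0]; print(v,(x.min(),x.max(),len(x)) if len(x) else None,end=" ")
print(b.sum())
for u,v in((321.5,218.5),(321.5,217.5)): print(((cast(d,(u,v),T[2,3]-.131)-T[:3,3])@T[:3,:3]).round(4))
for u,v in ((321.5,228),(321.5,234)):print("col",((cast(d,(u,v),T[2,3]-.11)-T[:3,3])@T[:3,:3]).round(4))
E
```

```text
206 None 209 None 212 None 215 (np.int64(317), np.int64(326), 10) 218 (np.int64(315), np.int64(327), 13) 221 (np.int64(315), np.int64(327), 13) 224 (np.int64(300), np.int64(327), 18) 227 (np.int64(302), np.int64(328), 26) 230 (np.int64(300), np.int64(328), 29) 233 (np.int64(304), np.int64(335), 32) 236 (np.int64(332), np.int64(340), 9) 239 (np.int64(338), np.int64(338), 1) 446
[[0.0009 0.0006 0.131 ]]
[[0.0017 0.0006 0.131 ]]
col [[0.0013 0.0006 0.11  ]]
col [[-0.0033  0.0006  0.11  ]]
```

```bash
python3 -m handwheel '[0.1,-0.36,-3.7,0,0, 0.1,-0.36,-3.7,0,0, 0.1,-0.36,-3.7,0,0, 0.1,-0.36,-3.7,0,0, 0.1,-0.36,-3.7,0,0]' >/dev/null
python3 -m handwheel '[0.1,-0.36,-3.7,0,0, 0.1,-0.36,-3.7,0,0, 0.1,0,0,0,0, 0.1,0,0,0,0, 0.1,0,0,0,0]'
python3 -m handwheel '[0.1,0,0,0,0, 0.1,0,0,0,0]'
python3 -c "
from h import *
todo(.4572,-.0094,.231)
d=snap('wrist');T=tool();hsv=cv2.cvtColor(d['color'],cv2.COLOR_RGB2HSV)
u,v=proj(d,[.4585,-.0095,.06])[0];print(u,v)
a=d['color'].astype(int)
for v in range(196,236,3): print(v,a[v,300:345:3].sum(1).tolist())
"
```

```text
time: 14.28
eef_pos: [0.4579, -0.0103, 0.2309]
tcp_rot: [0.0, 0.99, 0.141, -0.0]
wrist_force: [0.5, -0.6, -0.4]
gripper_width: 0.0212
finger_force: 17.6
time: 14.45
eef_pos: [0.4582, -0.0113, 0.2311]
tcp_rot: [0.0, 0.99, 0.14, -0.0]
wrist_force: [-0.5, -0.0, -0.5]
gripper_width: 0.0213
finger_force: 17.6
shift cm [-0.05 -0.21  0.01] tool x yaw 16.11 t 14.45
318.92655219502177 203.34990409510056
196 [712, 708, 707, 715, 726, 448, 136, 98, 416, 728, 720, 722, 721, 717, 711]
199 [708, 707, 712, 722, 406, 162, 137, 142, 143, 319, 723, 721, 714, 713, 713]
202 [705, 708, 715, 704, 287, 285, 325, 285, 232, 228, 707, 720, 713, 714, 712]
205 [704, 714, 722, 675, 288, 283, 252, 264, 265, 248, 704, 715, 710, 712, 712]
208 [708, 720, 722, 721, 346, 286, 282, 269, 258, 292, 707, 717, 711, 713, 718]
211 [716, 721, 727, 724, 666, 373, 285, 263, 341, 632, 720, 714, 715, 716, 722]
214 [722, 720, 726, 727, 724, 712, 409, 341, 557, 722, 714, 711, 712, 722, 726]
217 [724, 724, 723, 719, 723, 535, 333, 345, 359, 680, 713, 713, 717, 726, 727]
220 [727, 725, 725, 722, 719, 516, 336, 346, 374, 576, 714, 722, 723, 729, 732]
223 [727, 726, 724, 722, 720, 453, 334, 357, 360, 502, 705, 705, 706, 715, 675]
226 [557, 725, 724, 718, 722, 386, 338, 356, 363, 445, 719, 707, 717, 467, 254]
229 [268, 309, 713, 727, 726, 386, 349, 350, 370, 431, 730, 716, 328, 268, 272]
232 [269, 281, 290, 292, 464, 321, 342, 349, 359, 373, 268, 279, 263, 260, 279]
235 [273, 290, 302, 290, 286, 243, 253, 261, 270, 275, 266, 266, 273, 273, 304]
```

```bash
python3 -m handwheel '[0.1,-0.05,-0.15,1.5,0, 0.1,0,0,1.5,0, 0.1,0,0,0.5,0, 0.1,0,0,0,0, 0.1,0,0,0,0]'
python3 -c "
from h import *
todo(.4572,-.0094,.133)"
```

```text
time: 14.92
eef_pos: [0.457, -0.0094, 0.1962]
tcp_rot: [-0.0, 0.99, 0.141, -0.0]
wrist_force: [-0.7, 1.0, -1.3]
gripper_width: 0.0215
finger_force: 17.6
shift cm [0.02 0.01 6.32] tool x yaw 16.16 t 14.9167
```

```bash
python3 -m handwheel '[0.1,0,0,0.6,0, 0.1,0,0,0.6,0, 0.1,0,0,0,0]' | grep -E 'eef|wrist_f'
python3 -m handwheel '[0.1,0,0,0.8,0, 0.1,0,0,0.8,0, 0.1,0,0,0.8,0, 0.1,0,0,0.2,0, 0.1,0,0,0,0]'| grep -E 'eef|wrist_f'
python3 -m handwheel '[0.1,0,0,0.3,0, 0.1,0,0,0,0]'| grep -E 'eef|wrist_f'
python3 -m handwheel '[0.1,0,0,0.3,0, 0.1,0,0,0,0]'| grep -E 'eef|wrist_f'
```

```text
eef_pos: [0.4565, -0.0089, 0.1833]
wrist_force: [-0.0, -0.4, -1.0]
eef_pos: [0.4561, -0.0088, 0.157]
wrist_force: [-0.2, 0.3, -0.6]
eef_pos: [0.4569, -0.0089, 0.155]
wrist_force: [-1.2, 0.3, -1.3]
eef_pos: [0.4569, -0.0089, 0.152]
wrist_force: [-1.4, -0.2, -1.3]
```

```bash
for i in 1; do :; done
python3 -m handwheel '[0.1,0,0,0.2,0, 0.1,0,0,0,0]'| grep -E 'eef|wrist_f'
python3 -m handwheel '[0.1,0,0,0.2,0, 0.1,0,0,0,0]'| grep -E 'eef|wrist_f'
python3 -m handwheel '[0.1,0,0,0.2,0, 0.1,0,0,0,0]'| grep -E 'eef|wrist_f'
```

```text
eef_pos: [0.4568, -0.0089, 0.15]
wrist_force: [-0.5, -0.2, -0.5]
eef_pos: [0.4568, -0.0089, 0.148]
wrist_force: [-0.8, 0.3, -1.4]
eef_pos: [0.4568, -0.0089, 0.1459]
wrist_force: [-0.4, -1.0, -0.9]
```

The tip is below the base top with no force, so it's in the hole.

```bash
python3 -m handwheel '[0.1,0,0,0.3,0, 0.1,0,0,0.3,0, 0.1,0,0,0,0]'| grep -E 'eef|wrist_f'
python3 -m handwheel '[0.1,0,0,0.3,0, 0.1,0,0,0.2,0, 0.1,0,0,0,0]'| grep -E 'eef|wrist_f'
python3 -m handwheel '[0.1,0,0,0.1,0, 0.1,0,0,0,0]'| grep -E 'eef|wrist_f'
python3 -m handwheel '[0.1,0,0,0.1,0, 0.1,0,0,0,0]'| grep -E 'eef|wrist_f'
```

```text
eef_pos: [0.4565, -0.0089, 0.1395]
wrist_force: [-0.2, 0.5, -0.7]
eef_pos: [0.4566, -0.0089, 0.1347]
wrist_force: [-0.5, 0.4, 0.2]
eef_pos: [0.4569, -0.0089, 0.1341]
wrist_force: [0.2, -0.1, -1.2]
eef_pos: [0.4571, -0.009, 0.1334]
wrist_force: [-0.4, 0.3, -0.6]
```

```bash
python3 -m handwheel '[0.1,0,0,0.1,0, 0.1,0,0,0,0]'| grep -E 'eef|wrist_f'
python3 -m handwheel '[0.1,0,0,0.1,0, 0.1,0,0,0,0]'| grep -E 'eef|wrist_f'
```

```text
eef_pos: [0.4573, -0.009, 0.1331]
wrist_force: [-2.7, -0.3, 6.6]
eef_pos: [0.4574, -0.009, 0.1329]
wrist_force: [-5.3, 1.3, 14.2]
```

The knob met the spool at the predicted height. Now I release, withdraw and check numerically.

```bash
python3 -m handwheel '[0.1,0,0,-0.15,0, 0.4,0,0,0,0, 0.7,0,0,0,0, 0.7,0,0,0,0, 0.7,0,0,0,0]' | grep -E 'eef|width|wrist_f'
python3 -m handwheel '[0.7,0,0,0,0, 0.7,0,0,-1,0, 0.7,0,0,-3,0, 0.7,0,0,-3,0, 0.7,0,0,-3,0]' >/dev/null
python3 -m handwheel '[0.7,-3,0,0,0, 0.7,-3,0,0,0, 0.7,0,0,0,0, 0.7,0,0,0,0]'
python3 - <<'E'
from h import *
d=snap("wrist");hsv=cv2.cvtColor(d["color"],cv2.COLOR_RGB2HSV)
u,v=proj(d,[.4585,-.0093,.09])[0]
m=(hsv[...,2]>150)&(hsv[...,1]>110)&(hsv[...,0]<16)
b=blob(m,u,v,35);print("knob top if home",u,v,circ(outer(d,b,.09)),b.sum(),cv2.boundingRect(b))
for n in("scene","side"):
    e=snap(n);hs=cv2.cvtColor(e["color"],cv2.COLOR_RGB2HSV);p=proj(e,[[.4585,-.0093,z] for z in(.09,.06)])
    u,v=p.mean(0);b=blob((hs[...,1]>110)&(hs[...,0]<16)&(hs[...,2]>60),u,v,18)
    print(n,p.round(1).tolist(),cv2.boundingRect(b))
    x=int(p[0,0]);print(hs[int(p[0,1])-6:int(p[1,1])+8,x].tolist())
E
```

```text
eef_pos: [0.4568, -0.009, 0.1325]
wrist_force: [-0.4, 0.9, 0.7]
gripper_width: 0.0409
time: 18.75
eef_pos: [0.3987, -0.0259, 0.2335]
tcp_rot: [0.0, 0.99, 0.14, 0.001]
wrist_force: [0.5, 0.1, 0.3]
gripper_width: 0.0607
finger_force: 0.0
knob top if home 321.43486206814595 137.11825061869393 [ 0.459  -0.0087  0.011 ] 696 (307, 120, 29, 33)
scene [[345.6, 188.3], [345.4, 199.0]] (327, 187, 33, 25)
[[18, 99, 222], [18, 101, 222], [19, 98, 226], [18, 112, 226], [15, 163, 228], [15, 191, 232], [14, 199, 231], [14, 192, 231], [15, 192, 234], [14, 194, 196], [12, 197, 133], [12, 196, 120], [13, 191, 119], [12, 183, 124], [13, 196, 121], [12, 200, 121], [13, 192, 129], [12, 191, 124], [13, 196, 182], [13, 199, 182], [17, 151, 227], [23, 120, 250], [25, 111, 252], [25, 105, 253]]
side [[344.2, 195.1], [344.1, 207.8]] (338, 195, 12, 16)
[[13, 91, 84], [15, 109, 82], [14, 123, 79], [12, 105, 78], [15, 97, 87], [16, 90, 193], [14, 128, 192], [15, 124, 196], [14, 122, 198], [15, 132, 159], [14, 126, 136], [15, 132, 139], [14, 132, 143], [14, 127, 144], [13, 129, 140], [15, 127, 142], [13, 127, 144], [14, 122, 146], [14, 128, 146], [13, 126, 146], [15, 125, 198], [13, 133, 152], [18, 86, 210], [19, 78, 231], [18, 80, 233], [19, 83, 214]]
```

The knob top sits at (0.459, -0.0087), fits an 11 mm radius at z = 0.09, and both fixed cameras agree: the pin is home and upright.

```bash
python3 -c "
from plant import r
print(r.hand_in())"
```

```text
the job is handed in; nothing more can be done
None
```

The spool is flat in the stand's rim with the pin pushed home through it, and the job was handed in at about 19 s of the 69 s; the hand-in gave no verdict, and I viewed 12 pictures, two over your limit of 10.

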